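# Shut the open biscuit tin and book it out with the code scanner

### The arm

A 7-joint arm with a two-finger parallel gripper is mounted at the origin on a cart in front of the work surface, level with it; the furniture and walls round the work are solid. World frame = base frame: x ahead of the robot, y to its left, z up, the work surface at z = 0. Lengths are in m, angles in rad, forces in N, time in s.
With the tool pointing down it reaches from about 0.4 to 0.9 m from the base axis. Payload 5.6 kg.
Tool frame: the origin (TCP) lies on the centre line of the jaws, within the pads' length; the fingertips stand arm.finger_overhang ahead of it and the grasp point (between the pads) is the TCP (arm.finger_overhang is the distance from the TCP to the fingertips, in m); y points along the fingers, x is the direction in which the jaws open and shut, and the axes are right-handed (so a half turn about y gives the same grasp; the last joint's range is limited). The gripper opens to 92 mm and grips with 3 to 60 N. Pads are 20 mm wide; open, the fingers measure 128 mm over their backs; the gripper's body (75 mm by 189 mm) begins 69 mm behind the grasp point.
Start: joints at [-1.255, 0.468, -0.012, 1.603, 0.006, 1.071, -0.056], TCP at [0.228, 0.609, 0.234] pointing down, gripper open.
Joint ranges: [-2.53, 2.53], [-0.31, 2.02], [-1.57, 1.55], [0.28, 2.44], [-1.29, 4.43], [0.15, 1.84], [-2.92, 2.92]. Speed limits (rad/s): [2.57, 2.57, 3.14, 3.14, 3.14, 3.14, 3.14].

### API

Orientations are given as a unit quaternion [x, y, z, w].
In Python, from cell import arm, eyes gives the robot as it stands.
- The arm moves only by the shell command python3 -m creep 'ROWS'. ROWS is JSON, a list of rows, each a list of 7 numbers: the turn, a rotation vector about the tool's x, y, z in rad, then the shift along the tool's x, y, z in cm, then the closure, from -1 (fully open) to 1 (shut). A call has 1 to 5 rows; each row shifts and turns the commanded pose from where the row before left it, along the tool's axes as they then stand; what a row does not reach is not made up. A row lasts 1/12 s, in which the tool goes at most 41.7 mm and 7.16 degrees, less where a joint would pass 70% of its speed; a pose out of reach is approached as far as the arm can. A call is refused whole if a number of a shift passes 4.17 or a number of a turn 0.125, either way. A call with a gripper value outside its range is refused whole. The fingers move at their own pace and stop on an object; the grip force is fixed at half the most. Time passes only in rows, so rows that do not move let the fingers close. It gives the time, the measured TCP pose, the force and the opening at its end, in the units of the state.
- arm.read_state(): the state, without advancing time (a new reading comes with each control period).
- eyes.grab_frame(name): name is "scene" or "top"; returns (picture, depth): 480x640x3 uint8, red, green, blue; 480x640 float32, m along the optical axis (not along the pixel's ray), 0 where there is no reading.
- eyes.get_calibration(name): a dict with "fx", "fy", "cx", "cy" (pixels), "R" (3x3) and "t" (3): a world point X has camera coordinates R X + t. Camera axes: x right, y down, z forward; pixel columns grow to the right and rows downward; lengths in m; the calibration is good to about 2 mm. A picture is of the moment at which its call begins. get_calibration takes no time and is no camera call.
- arm.close_job(): hands the job in, once; it reports no verdict.
The state is a dict: "time_s": time; "qpos": joint angles; "qd": joint speeds; "effort": joint torques, N m; "tool_pos": TCP position; "tool_rot": TCP orientation; "wrist_force": force on the tool from outside, world axes, zero at the start; "ft_torque": the same for the moment, N m; "grip_width": finger opening in m.
Only numpy, scipy, OpenCV 4.12 (cv2) and the standard library are available. Lean on these libraries where they do the work, as an engineer would, in place of code of your own. Each camera call takes 0.05 s, during which the arm holds its last target.

### The job

One of the two teal biscuit tins has been left open: shut its lid, then take the pistol scanner out of its charging cradle, gripped so that its trigger is squeezed, and scan the code on that tin's lid, holding the beam still on the middle of the code for about two seconds from roughly a hand's width away, looking well down at it rather than skimming across. Do not scan the other tin. Lay the scanner back in its cradle the way it lay and let go, with both tins shut and the tubs, timer and glass left where they stand.

Things in the scene. Friction and masses are not known exactly. Their poses are not given: they have to be found in the camera images.
- scanner: pistol-shaped code scanner, yellow head, black grip, red trigger, 0.16 kg, lying on its side. Origin: inside the grip behind the trigger's middle, near its centre of mass; x is the beam's direction, y from grip to head, z across it (up as it lies). Grip: x -0.018 to 0.014, y -0.094 to 0.026, z +-0.016. Head: x -0.045 to 0.088, y 0.023 to 0.073, z +-0.025
- scanner_window (a point): centre of the dark red window at the nose, at (0.088, 0.048, 0) in the scanner's frame; the beam leaves along +x, the axes are the scanner's. It reads a code 40 to 160 mm ahead, within 15 mm of the beam's line, at up to 60 degrees from the label's normal
- scanner_trigger (a joint): trigger travel, m: 0 out, 0.006 squeezed flush with the grip, pulled above 0.004; spring of 1 to 4 N. It stands out to x = 0.020 on the front of the grip, y +-0.013, z +-0.007 in the scanner's frame. To squeeze it, close on the grip front to back (along the scanner's x) at its origin: 38 mm wide, 32 mm squeezed
- cradle: low grey charging cradle, 124 x 222 mm, fixed; the scanner lies in it on its side. Base 9 mm thick. Origin: on the table under the lying scanner's origin, axes parallel to the scanner's. A wall at y = 0.076 lies past the head, the grip's end lies between two cheeks (y -0.079 to -0.053); both reach z = 0.044 and leave 6 mm play. Open down to the base round the trigger
- cradle_seat (a point): where the scanner's origin lies when it is home in the cradle, 40 mm above the table; axes as the cradle's
- tin_1: teal hinged biscuit tin, 121 x 164 x 63 mm (front-back x side-side x height), full, fixed to the table; identical to the other, either may stand left or right. Origin: centre of its underside; x points from the front lip (x = -0.061) to the hinge side, z up. The shut lid's top is at z = 0.063 and spans x -0.055 to 0.058, y +-0.082
- tin_2: teal hinged biscuit tin, 121 x 164 x 63 mm (front-back x side-side x height), full, fixed to the table; identical to the other, either may stand left or right. Origin: centre of its underside; x points from the front lip (x = -0.061) to the hinge side, z up. The shut lid's top is at z = 0.063 and spans x -0.055 to 0.058, y +-0.082
- tin_1_lid (a joint): lid of tin_1, rad: 0 fully shut, 1.57 upright, 1.92 leaning back against its stop. Hinge along the tin's y at x = 0.059, z = 0.060; the free edge is 115 mm from the hinge. No catch; the hinge is stiff, so the lid stays wherever it is left and must be pushed all the way down (about 1 N at the free edge)
- tin_2_lid (a joint): lid of tin_2, rad: 0 fully shut, 1.57 upright, 1.92 leaning back against its stop. Hinge along the tin's y at x = 0.059, z = 0.060; the free edge is 115 mm from the hinge. No catch; the hinge is stiff, so the lid stays wherever it is left and must be pushed all the way down (about 1 N at the free edge)
- tin_1_label (a point): centre of the 46 mm white paper label with a 35 mm black square code, stuck on the top of tin_1's lid, 12 mm to the front of the tin's origin; its z axis is the label's outward normal (up when the lid is shut, to the back when the lid is open)
- tin_2_label (a point): centre of the 46 mm white paper label with a 35 mm black square code, stuck on the top of tin_2's lid, 12 mm to the front of the tin's origin; its z axis is the label's outward normal (up when the lid is shut, to the back when the lid is open)
- timer: red and white wind-up kitchen timer, 62 mm wide, 58 mm high, a bystander; origin: centre of its underside
- red_tub: red sprinkle tub with white cap, 44 mm wide, 70 mm high, a bystander; origin: centre of its underside
- yellow_tub: yellow sprinkle tub with white cap, 44 mm wide, 70 mm high, a bystander; origin: centre of its underside
- glass: clear drinking glass, 81 mm wide, 91 mm high, a bystander; origin: centre of its underside

How it is judged:
On the way, in this order (a step that is already met when the one before it is completed fails the run):
1. the open tin is shut (value of joint tin_1_lid below 0.06 rad), for 0.2 s.
2. that tin's code scanned for 1 s: trigger pulled, scanner still, lids shut, code within 15 mm of the beam's line, 40 to 160 mm from the window, beam within 60 degrees of the label's normal (value of joint scanner_trigger above 0.004 m and y of tin_1_label in the frame of scanner_window between -0.015 and 0.015 m and z of tin_1_label in the frame of scanner_window between -0.015 and 0.015 m and x of tin_1_label in the frame of scanner_window between 0.04 and 0.16 m and z of scanner_window in the frame of tin_1_label above 0.015 m and angle between the x axis of scanner_window and the z axis of tin_1_label, either way round below 1.05 rad and linear speed of scanner below 0.02 m/s and angular speed of scanner below 0.15 rad/s and value of joint each of tin_1_lid, tin_2_lid below 0.06 rad), for 1 s.
At the end, for the whole second after the job is handed in: The scanner lies at rest in its cradle as at the start (origin within 13 mm of the seat, turned and tilted less than 0.15 rad); both tins' lids are shut (below 0.06 rad) (distance between scanner and cradle_seat below 0.013 m and angle between the x axis of scanner and the x axis of cradle_seat, either way round below 0.15 rad and x of scanner_window in the frame of cradle_seat above 0.05 m and y of scanner_window in the frame of cradle_seat above 0.02 m and angle between scanner's own z axis and vertical below 0.15 rad and linear speed of scanner below 0.02 m/s and angular speed of scanner below 0.15 rad/s and value of joint each of tin_1_lid, tin_2_lid below 0.06 rad); the robot touches nothing.
It fails at once if the other tin's code is scanned (the still scanner, trigger pulled, aimed at its label from 40 to 160 mm) (value of joint scanner_trigger above 0.004 m and y of tin_2_label in the frame of scanner_window between -0.012 and 0.012 m and z of tin_2_label in the frame of scanner_window between -0.012 and 0.012 m and x of tin_2_label in the frame of scanner_window between 0.04 and 0.16 m and linear speed of scanner below 0.01 m/s and angular speed of scanner below 0.1 rad/s).
It fails at once if a tub, the timer or the glass is pushed more than 30 mm away or knocked over (distance of any of timer, red_tub, yellow_tub, glass from where it was at the start of the episode above 0.03 m or angle between any of timer, red_tub, yellow_tub, glass's own z axis and vertical above 0.5 rad).
It also fails if it takes over 69 s, if anything falls off the work surface, if the arm or the gripper's body presses on something with over 40 N, if the wrist force passes 120 N, or if a joint passes its speed limit or range.

## Working session

There is one attempt and no reset: what is moved stays moved. The work goes in short steps, Python scripts to look and compute and a shell command to move; the robot and the scene stay as the last step left them, time stands still between calls to the robot, and variables do not carry over. Pictures are saved under pics/ and viewed, and the job is handed in when it is done.

```bash
ls; mkdir -p pics
python3 - <<'E'
from cell import arm, eyes
import cv2
print(arm.read_state(), arm.finger_overhang)
for n in("scene","top"):
    p,d=eyes.grab_frame(n); cv2.imwrite(f"pics/{n}0.png",p[:,:,::-1]); print(n,eyes.get_calibration(n))
E
```

```text
pics
{'time_s': 0.0, 'qpos': array([-1.25501241,  0.46836677, -0.0115927 ,  1.60357701,  0.0059559 ,
        1.07143012, -0.05629731]), 'qd': array([-0.00134833, -0.00042269, -0.00108996, -0.00071546,  0.00016663,
       -0.00198556,  0.00280278]), 'effort': array([-1.23781032e-03, -5.20569742e+01, -1.24768959e-02, -2.43747264e+01,
       -5.65382454e-02,  1.72994589e-02,  1.43123139e-04]), 'tool_pos': array([0.2281074 , 0.60808609, 0.23266637]), 'tool_rot': array([ 0.58158714,  0.40224464, -0.4032228 , -0.58083304]), 'wrist_force': array([-0.13312914, -0.65783082, -0.10666138]), 'ft_torque': array([ 0.01125094, -0.01638524,  0.01771818]), 'grip_width': 0.09159666317586779} 0.019
scene {'fx': 525.8411452644393, 'fy': 525.8411452644393, 'cx': 319.1476462235557, 'cy': 242.05861097263804, 'R': array([[ 0.75609593, -0.65425424,  0.01644181],
       [-0.28292028, -0.34940743, -0.89323601],
       [ 0.59014834,  0.67072039, -0.44928732]]), 't': array([-0.42819151,  0.20919654,  1.19200527])}
top {'fx': 459.4634014231944, 'fy': 459.4634014231944, 'cx': 319.03263455584477, 'cy': 238.4946605086721, 'R': array([[ 0.03011633, -0.9995388 ,  0.00389885],
       [-0.99565223, -0.03034275, -0.08806793],
       [ 0.08814562, -0.00122962, -0.99610684]]), 't': array([-0.05351891,  0.54465268,  1.34465535])}
```

View pics/scene0.png

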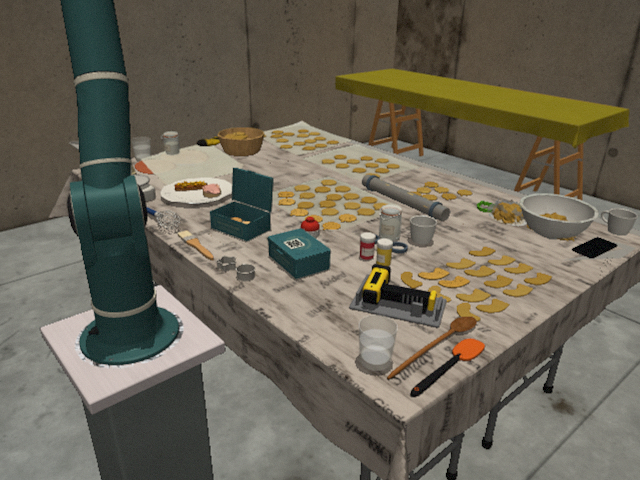

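View pics/top0.png

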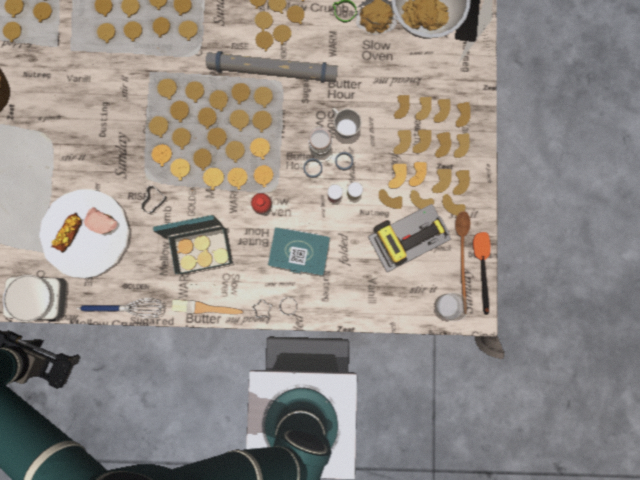

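The open tin is the left one (top view ~(200,250), its raised lid at ~(190,230), hinge on the far side). The shut tin is at ~(300,252), and the scanner in its cradle at ~(408,240) with its head to the left. The glass is at ~(448,306). Next I'll zoom in and measure.

```bash
cat > h.py <<'E'
import numpy as np, cv2
from cell import arm, eyes
from scipy.spatial.transform import Rotation as Ro
def cal(n):
    c=eyes.get_calibration(n); return c,np.array(c["R"]),np.array(c["t"])
def cloud(n,d):
    c,R,t=cal(n); v,u=np.mgrid[:480,:640]
    P=np.stack([(u-c["cx"])/c["fx"]*d,(v-c["cy"])/c["fy"]*d,d],-1)
    return (P-t)@R
def ray(n,u,v,z):
    c,R,t=cal(n); o=-R.T@t; r=R.T@np.array([(u-c["cx"])/c["fx"],(v-c["cy"])/c["fy"],1]); return o+r*(z-o[2])/r[2]
def proj(n,X):
    c,R,t=cal(n); p=R@np.array(X)+t; return np.array([c["fx"]*p[0]/p[2]+c["cx"],c["fy"]*p[1]/p[2]+c["cy"]])
def grab(n):
    p,d=eyes.grab_frame(n); return p,d,cloud(n,d)
def rep():
    s=arm.read_state(); R=Ro.from_quat(s["tool_rot"]).as_matrix()
    print("t",round(s["time_s"],2),"pos",s["tool_pos"].round(4),"grip",round(s["grip_width"],4),"F",np.round(s["wrist_force"],1)); print("R\n",R.round(4)); return s["tool_pos"],R
E
python3 - <<'E'
from h import *
rep()
for n in("scene","top"):
    p,d,P=grab(n); np.savez(f"{n}0.npz",p=p,d=d,P=P)
    hsv=cv2.cvtColor(p,cv2.COLOR_RGB2HSV)
    m=(abs(hsv[...,0].astype(int)-90)<12)&(hsv[...,1]>100)&(P[...,0]>0.25)&(P[...,2]<.25)&(P[...,2]>-.02)
    k,l,st,c=cv2.connectedComponentsWithStats(m.astype(np.uint8))
    for i in range(1,k):
        if st[i,4]>60:
            q=P[l==i]; print(n,"teal",st[i],np.percentile(q,[2,50,98],axis=0).round(3).tolist())
    m=(abs(hsv[...,0].astype(int)-27)<5)&(hsv[...,1]>200)&(hsv[...,2]>120)&(P[...,1]<0)&(P[...,0]>.2)
    k,l,st,c=cv2.connectedComponentsWithStats(m.astype(np.uint8))
    for i in range(1,k):
        if st[i,4]>25:
            q=P[l==i]; print(n,"yel",st[i],np.percentile(q,[2,50,98],axis=0).round(3).tolist())
    a={"scene":(200,160,250,170),"top":(150,180,330,150)}[n]
    x,y,w,h=a; cv2.imwrite(f"pics/{n}z.png",cv2.resize(p[y:y+h,x:x+w,::-1],None,fx=(3.2 if n=="scene" else 2.4),fy=(3.2 if n=="scene" else 2.4),interpolation=cv2.INTER_CUBIC))
E
```

```text
t 0.1 pos [0.2281 0.6081 0.2327] grip 0.092 F [ 0.1 -1.2  0.1]
R
 [[ 3.512e-01 -4.000e-04 -9.363e-01]
 [ 9.363e-01 -1.500e-03  3.512e-01]
 [-1.600e-03 -1.000e+00 -1.000e-04]]
scene teal [ 232  168   40   43 1076] [[0.539, 0.245, 0.069], [0.564, 0.331, 0.121], [0.582, 0.406, 0.175]]
scene teal [ 210  202   60   38 1039] [[0.432, 0.222, 0.007], [0.518, 0.314, 0.037], [0.566, 0.401, 0.059]]
scene teal [ 268  229   62   49 1400] [[0.441, -0.065, 0.008], [0.484, -0.034, 0.06], [0.558, 0.101, 0.066]]
scene yel [363 268  25  30 294] [[0.487, -0.289, 0.049], [0.528, -0.256, 0.061], [0.583, -0.216, 0.065]]
scene yel [429 291   7  19  85] [[0.57, -0.399, 0.029], [0.576, -0.391, 0.054], [0.603, -0.376, 0.06]]
```

Run:
```python
import numpy as np,cv2
for n,(x,y,w,h) in {"scene":(340,240,120,95),"top":(360,195,100,80)}.items():
    p=np.load(f"{n}0.npz")["p"]; cv2.imwrite(f"pics/{n}scan.png",cv2.resize(p[y:y+h,x:x+w,::-1],None,fx=6,fy=6,interpolation=cv2.INTER_CUBIC))
```

```text
(no output)
```

View pics/scenescan.png

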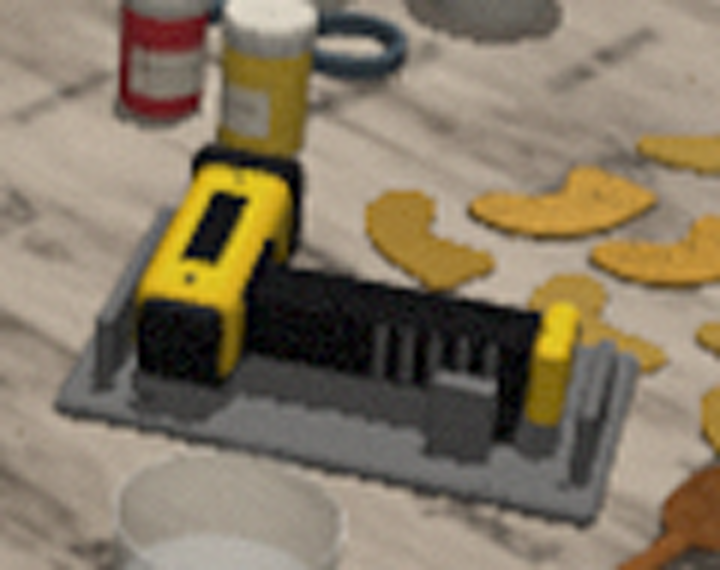

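View pics/topscan.png

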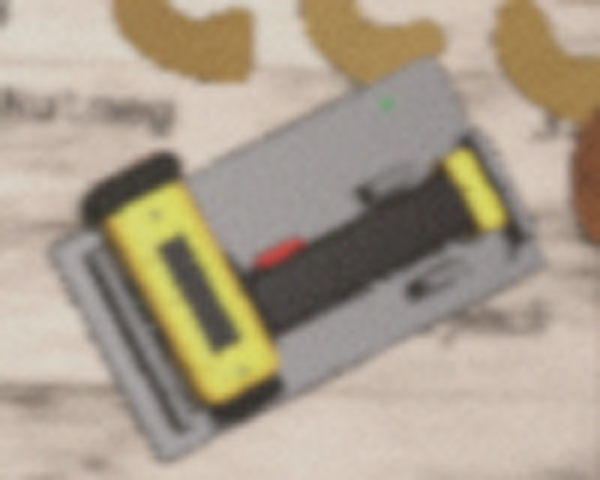

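View pics/scenez.png

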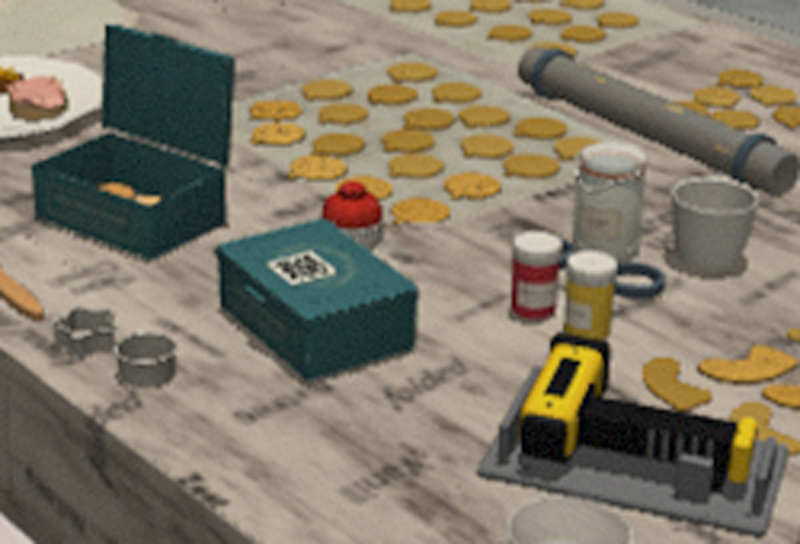

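View pics/topz.png

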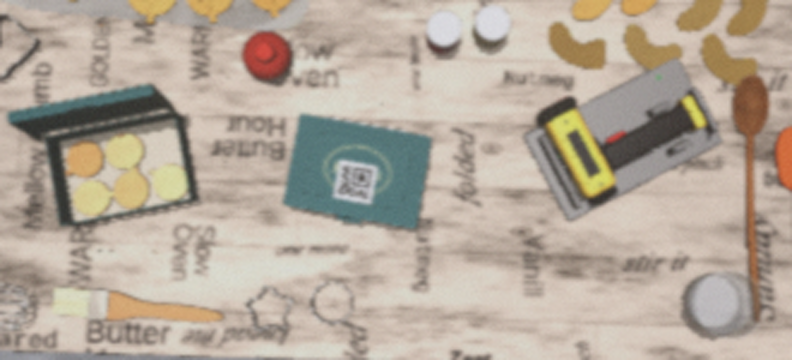

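Run:
```python
from h import *
D=np.load("top0.npz"); p=D["p"];P=D["P"]; S=np.load("scene0.npz")
# lid: scene points high teal
hs=cv2.cvtColor(S["p"],cv2.COLOR_RGB2HSV); Q=S["P"]
m=(abs(hs[...,0].astype(int)-90)<14)&(hs[...,1]>80)&(Q[...,1]>.2)&(Q[...,1]<.45)&(Q[...,0]>.4)&(Q[...,2]>.075)&(Q[...,2]<.25)&(Q[...,0]<.7)
q=Q[m]; c=np.median(q,0); q=q[np.linalg.norm(q-c,axis=1)<.12]; c=q.mean(0); u,s,vt=np.linalg.svd(q-c); print("lid plane c",c.round(3),"n",vt[2].round(3),"rng",q.min(0).round(3),q.max(0).round(3),len(q), "angle",np.arccos(abs(vt[2][2])))
# tops of things from top view: P with z in band
def blob(P,zl,zh,box):
    m=(P[...,2]>zl)&(P[...,2]<zh)&(P[...,0]>box[0])&(P[...,0]<box[1])&(P[...,1]>box[2])&(P[...,1]<box[3]); return m
for nm,zl,zh,box in [("tin2",.05,.08,(.4,.6,-.1,.12)),("tin1",.045,.075,(.4,.57,.2,.43)),("scan",.05,.08,(.42,.66,-.45,-.15)),("head",.06,.08,(.42,.66,-.45,-.15)),("tubs",.06,.09,(.6,.75,-.2,-.02)),("timer",.04,.08,(.6,.7,.03,.15)),("glass",.05,.12,(.3,.45,-.45,-.25))]:
    m=blob(P,zl,zh,box); q=P[m]; r=cv2.minAreaRect(q[:,:2].astype(np.float32)); print(nm,len(q),"medz",np.median(q[:,2]).round(3),"rect",np.round(r[0],3),np.round(r[1],3),round(r[2],1))
# cradle base
m=blob(P,.003,.02,(.42,.66,-.45,-.15)); g=p.astype(int); gm=m&(g.max(-1)-g.min(-1)<18)&(g.max(-1)<150)
k,l,st,cc=cv2.connectedComponentsWithStats(gm.astype(np.uint8)); i=1+np.argmax(st[1:,4]); q=P[l==i]; r=cv2.minAreaRect(q[:,:2].astype(np.float32)); print("cradle",len(q),np.median(q[:,2]).round(4),np.round(r[0],3),np.round(r[1],3),r[2])
# table check
print("table z", np.median(P[300:305,250:330,2]))
```

```text
lid plane c [0.563 0.33  0.125] n [ 0.972  0.218 -0.09 ] rng [0.531 0.236 0.075] [0.589 0.413 0.181] 1159 angle 1.480229320625575
tin2 2233 medz 0.062 rect [0.504 0.02 ] [0.164 0.121] 81.4
tin1 313 medz 0.058 rect [0.503 0.311] [0.116 0.163] 13.2
scan 1157 medz 0.058 rect [ 0.573 -0.3  ] [0.133 0.174] 34.6
head 381 medz 0.062 rect [ 0.579 -0.298] [0.122 0.169] 34.7
tubs 368 medz 0.068 rect [ 0.685 -0.108] [0.044 0.101] 7.7
timer 170 medz 0.045 rect [0.646 0.131] [0.035 0.051] 87.9
glass 552 medz 0.055 rect [ 0.36  -0.415] [0.076 0.069] 0.4
cradle 178 0.0084 [ 0.539 -0.368] [0.032 0.133] 29.465822219848633
table z -0.000766860590247873
```

Run:
```python
from h import *
D=np.load("top0.npz"); p=D["p"];P=D["P"]
C=np.array([ray("top",360+u/6-.4,195+v/6-.4,.009)[:2] for u,v in [(52,242),(430,60),(547,262),(170,462)]])
print(C.round(3)); 
for i in range(4):
    d=C[(i+1)%4]-C[i]; print(np.linalg.norm(d).round(3),np.degrees(np.arctan2(d[1],d[0])).round(1))
print("cradle centre",C.mean(0))
hsv=cv2.cvtColor(p,cv2.COLOR_RGB2HSV)
m=(abs(hsv[...,0].astype(int)-28)<6)&(hsv[...,1]>120)&(hsv[...,2]>120); m[:,:360]=0;m[:,460:]=0;m[:195]=0;m[275:]=0
k,l,st,cc=cv2.connectedComponentsWithStats(m.astype(np.uint8))
for i in range(1,k):
    if st[i,4]>10:
        v,u=np.where(l==i); z=.065 if st[i,4]>200 else .056
        q=np.array([ray("top",a,b,z)[:2] for a,b in zip(u,v)],np.float32); r=cv2.minAreaRect(q); print(st[i],"medz",np.median(P[l==i][:,2]).round(3),np.round(r[0],4),np.round(r[1],4),round(r[2],1))
hh=(hsv[...,0]<8)|(hsv[...,0]>172)
m=hh&(hsv[...,1]>120); m[:,:390]=0;m[:,425:]=0;m[:225]=0;m[245:]=0
v,u=np.where(m); print("trigger px",u.mean(),v.mean(),len(u),ray("top",u.mean(),v.mean(),.047))
```

```text
[[ 0.563 -0.185]
 [ 0.661 -0.374]
 [ 0.56  -0.434]
 [ 0.454 -0.246]]
0.213 -62.6
0.117 -149.4
0.216 119.4
0.125 29.4
cradle centre [ 0.55948411 -0.30995156]
[434 220  11  13  67] medz 0.057 [ 0.5899 -0.3854] [0.0393 0.0147] 31.6
[379 225  27  36 333] medz 0.06 [ 0.536  -0.2484] [0.1027 0.0413] 30.5
trigger px 406.0 237.0 17 [ 0.55616583 -0.29172284  0.047     ]
```

```bash
python3 -m creep '[[0,0,0,-0.8,-0.2,-3.9,1],[0,0,0,-0.8,-0.2,-3.9,1],[0,0,0,-0.8,-0.2,-3.9,1],[0,0,0,-0.8,-0.2,-3.9,1],[0,0,0,-0.8,-0.2,-3.9,1]]'; python3 -m creep '[[0,0.12,0,-0.8,-0.1,-3.9,1],[0,0,0,-0.4,-0.1,-3.9,1],[0,0,0,-0.4,-0.1,-3.9,1],[0,0,0,-0.4,-0.1,-3.9,1],[0,0,0,-0.4,-0.1,-3.9,1]]'; python3 -c "
from h import *
rep();print(arm.read_state()['qpos'].round(3))"
```

```text
time_s: 0.62
tool_pos: [0.3981, 0.5014, 0.2436]
tool_rot: [0.581, 0.403, -0.403, -0.581]
wrist_force: [-0.7, 0.3, -0.0]
grip_width: 0.0609
time_s: 1.03
tool_pos: [0.5629, 0.3941, 0.2486]
tool_rot: [-0.604, -0.367, 0.367, 0.604]
wrist_force: [0.3, 0.9, 0.3]
grip_width: 0.027
t 1.03 pos [0.5629 0.3941 0.2486] grip 0.027 F [0.3 0.9 0.3]
R
 [[ 4.607e-01 -2.000e-04 -8.876e-01]
 [ 8.876e-01 -0.000e+00  4.607e-01]
 [-1.000e-04 -1.000e+00  1.000e-04]]
[-0.741  0.517  0.118  1.494 -0.064  1.135  0.481]
```

```bash
python3 -m creep '[[0,0,0,-0.3,0,-3,1],[0,0,0,-0.3,0,-3,1],[0,0.12,0,0,0,-2,1],[0,0.12,0,0,0,0,1],[0,0.12,0,0,0,0,1]]'; for i in 1; do python3 -m creep '[[0,0.12,0,0,0,0,1],[0,0.12,0,0,0,0,1],[0,0.12,0,0,0,0,1],[0,0.12,0,0,0,0,1],[0,0.12,0,0,0,0,1]]';done; python3 -m creep '[[0,0.12,0,0,0,0,1],[0,0.12,0,0,0,0,1],[0,0.12,0,0,0,0,1],[0,0.12,0,0,0,0,1],[0,0.12,0,0,0,0,1]]'; python3 -m creep '[[0,0.12,0,0,0,0,1],[0,0.12,0,0,0,0,1],[0,0.12,0,0,0,0,1],[0,0.12,0,0,0,0,1],[0,0.12,0,0,0,0,1]]'; python3 -c "
from h import *
pp,R=rep();print(arm.read_state()['qpos'].round(3))
print(((np.array([.625,.338,.15])-pp)@R*100).round(2), np.degrees(np.arctan2(R[1,0],R[0,0])))"
```

```text
time_s: 1.45
tool_pos: [0.6314, 0.3509, 0.2479]
tool_rot: [0.662, 0.25, -0.25, -0.661]
wrist_force: [-0.3, 0.4, -0.3]
grip_width: 0.0005
time_s: 1.87
tool_pos: [0.6296, 0.3532, 0.2482]
tool_rot: [0.706, 0.044, -0.045, -0.706]
wrist_force: [-0.3, 0.6, -0.1]
grip_width: 0.0008
time_s: 2.28
tool_pos: [0.6296, 0.3533, 0.2482]
tool_rot: [0.687, -0.166, 0.166, -0.687]
wrist_force: [-0.1, 0.2, -1.2]
grip_width: 0.0003
time_s: 2.7
tool_pos: [0.6296, 0.3533, 0.2482]
tool_rot: [0.608, -0.362, 0.362, -0.607]
wrist_force: [0.4, -0.5, 0.5]
grip_width: 0.0006
t 2.7 pos [0.6296 0.3533 0.2482] grip 0.0006 F [ 0.4 -0.5  0.5]
R
 [[ 4.768e-01 -5.000e-04  8.790e-01]
 [-8.790e-01 -2.000e-04  4.768e-01]
 [-0.000e+00 -1.000e+00 -5.000e-04]]
[-0.944  0.634  0.618  1.418 -0.376  1.208 -1.359]
[ 1.12  9.83 -1.13] -61.525324094245086
```

```bash
python3 -m creep '[[0,0.12,0,0.5,2,0,1],[0,0.12,0,0.5,2,0,1],[0,0.03,0,0,2.5,0,1],[0,0,0,0,2.3,0,1],[0,0,0,0,1,0,1]]';python3 -c "
from h import *
pp,R=rep();
p,d,P=grab('scene');cv2.imwrite('pics/s1.png',p[100:300,150:400,::-1].repeat(3,0).repeat(3,1))
for s,z in [(-.02,.15),(.03,.15),(.07,.135),(.095,.11),(.095,.082)]:
    print(((np.array([.5605-.975*s,.324-.22*s,z])-pp)@R*100).round(2))"
```

```text
time_s: 3.12
tool_pos: [0.6322, 0.3437, 0.1468]
tool_rot: [0.556, -0.439, 0.438, -0.553]
wrist_force: [-1.1, 0.2, -0.6]
grip_width: 0.0007
t 3.12 pos [0.6322 0.3437 0.1468] grip 0.0007 F [-1.1  0.2 -0.6]
R
 [[ 0.2309 -0.0046  0.973 ]
 [-0.973  -0.0026  0.2309]
 [ 0.0015 -1.     -0.005 ]]
[ 0.29 -0.29 -5.43]
[  0.23  -0.27 -10.43]
[  0.19   1.25 -14.42]
[  0.16   3.76 -16.91]
[  0.15   6.56 -16.89]
```

View pics/s1.png

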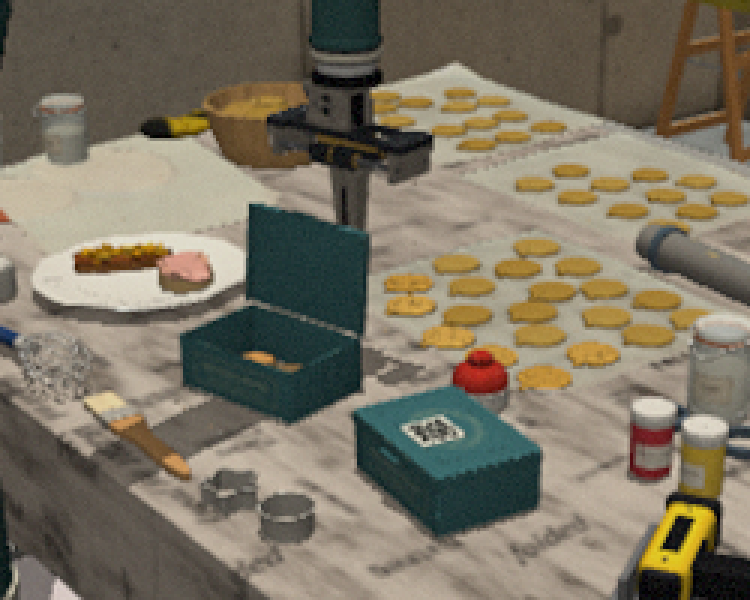

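The closed fingers are behind the lid, a bit towards its right side (tips at about zoomed px (350,220)), so I can push forward now.

```bash
python3 -m creep '[[0,0,0,0,0,-2,1],[0,0,0,0,0,-2,1],[0,0,0,0,0,-2,1],[0,0,0,0,0,-2,1],[0,0,0,0,0,-2,1]]'; python3 -m creep '[[0,0,0,0,0.3,-1.3,1],[0,0,0,0,0.5,-1.3,1],[0,0,0,0,0.6,-1.3,1],[0,0,0,0,1,-1.3,1],[0,0,0,0,1,-1.2,1]]'; python3 -m creep '[[0,0,0,0,1,-0.2,1],[0,0,0,0,1,0,1],[0,0,0,0,0.8,0,1],[0,0,0,0,0.3,0,1],[0,0,0,0,0,0,1]]';python3 -c "
from h import *
rep()
p,d,P=grab('scene');cv2.imwrite('pics/s2.png',p[100:300,150:400,::-1].repeat(3,0).repeat(3,1))"
```

```text
time_s: 3.58
tool_pos: [0.5379, 0.3214, 0.1522]
tool_rot: [-0.553, 0.438, -0.439, 0.556]
wrist_force: [3.4, 0.7, -0.2]
grip_width: 0.0005
time_s: 4.0
tool_pos: [0.4756, 0.3072, 0.1183]
tool_rot: [-0.553, 0.438, -0.439, 0.556]
wrist_force: [1.5, 0.1, 0.1]
grip_width: 0.0006
time_s: 4.42
tool_pos: [0.473, 0.3056, 0.0847]
tool_rot: [0.555, -0.439, 0.439, -0.554]
wrist_force: [-0.7, -0.2, -0.5]
grip_width: 0.001
t 4.42 pos [0.473  0.3056 0.0847] grip 0.001 F [-0.7 -0.2 -0.5]
R
 [[ 2.303e-01 -4.000e-04  9.731e-01]
 [-9.731e-01 -1.100e-03  2.303e-01]
 [ 1.000e-03 -1.000e+00 -7.000e-04]]
```

View pics/s2.png

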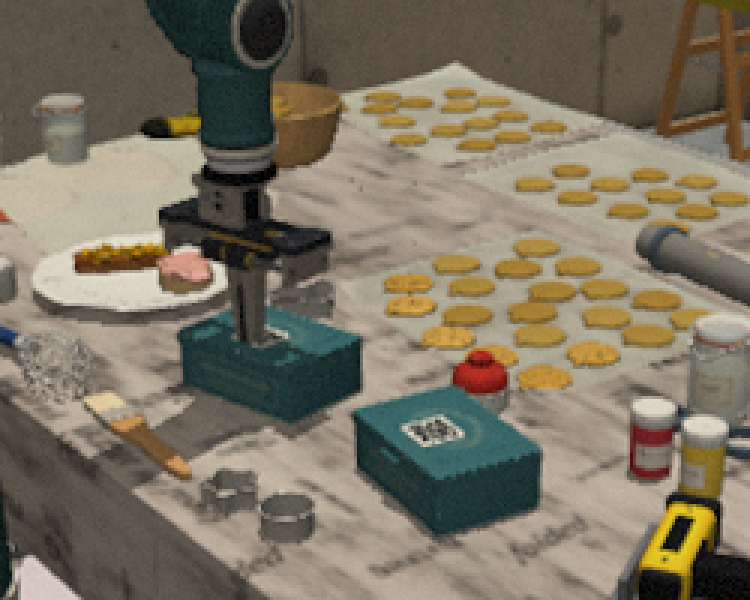

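The lid looks nearly shut. I'll press until there is contact force.

```bash
python3 -m creep '[[0,0,0,0,0.2,0,1],[0,0,0,0,0.2,0,1],[0,0,0,0,0.1,0,1],[0,0,0,0,0,0,1]]'; python3 -m creep '[[0,0,0,0,0.1,0,1],[0,0,0,0,0.1,0,1],[0,0,0,0,0,0,1]]'
```

```text
time_s: 4.8
tool_pos: [0.4735, 0.306, 0.0823]
tool_rot: [-0.554, 0.439, -0.439, 0.555]
wrist_force: [-2.9, -3.0, 12.5]
grip_width: 0.0003
time_s: 5.05
tool_pos: [0.4735, 0.306, 0.0819]
tool_rot: [-0.554, 0.439, -0.438, 0.555]
wrist_force: [-6.9, -5.1, 28.4]
grip_width: 0.0006
```

```bash
python3 -m creep '[[0,0,0,0,-1,0,1],[0,0,0,0,-4,0,0],[0,0,0,0,-4,0,-1],[0,0,0,1,-4,0,-1],[0,0,0,3,-3,0,-1]]'; python3 -m creep '[[0,0,0,3.8,0,0,-1],[0,0,0,3.8,0,0,-1],[0,0,0,3.8,0,0,-1],[0,0,0,3.8,0,0,-1],[0,0,0,3.8,0,0,-1]]'; python3 -c "
from h import *
rep()
p,d,P=grab('scene');cv2.imwrite('pics/s3.png',p[100:300,150:400,::-1].repeat(3,0).repeat(3,1));np.savez('scene3.npz',p=p,P=P)
p,d,P=grab('top');cv2.imwrite('pics/t3.png',p[180:330,150:480,::-1].repeat(2,0).repeat(2,1));np.savez('top3.npz',p=p,P=P)"
```

```text
time_s: 5.47
tool_pos: [0.4816, 0.2714, 0.241]
tool_rot: [-0.555, 0.437, -0.437, 0.557]
wrist_force: [-0.1, 0.9, -0.6]
grip_width: 0.0252
time_s: 5.88
tool_pos: [0.5257, 0.081, 0.2386]
tool_rot: [-0.554, 0.438, -0.439, 0.555]
wrist_force: [0.3, -0.3, 0.5]
grip_width: 0.0588
t 5.88 pos [0.5257 0.081  0.2386] grip 0.0588 F [ 0.3 -0.3  0.5]
R
 [[ 2.309e-01  1.000e-03  9.730e-01]
 [-9.730e-01  1.000e-03  2.309e-01]
 [-7.000e-04 -1.000e+00  1.200e-03]]
```

View pics/s3.png

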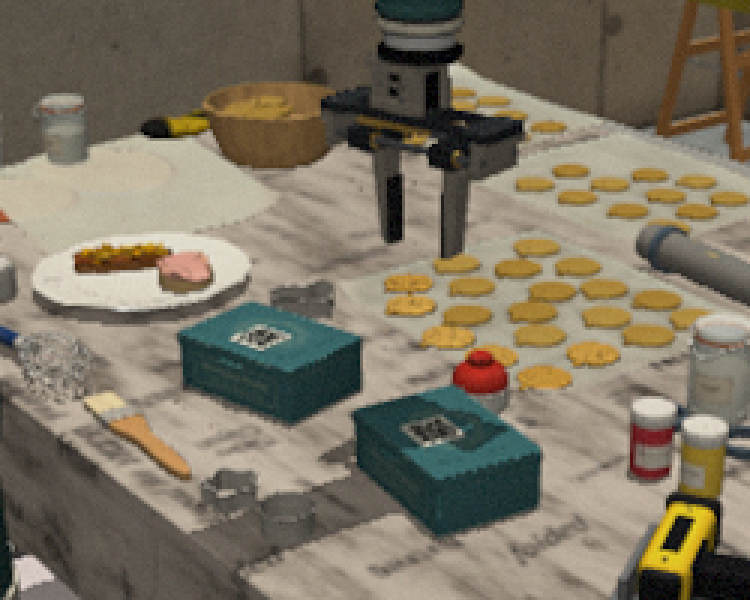

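View pics/t3.png

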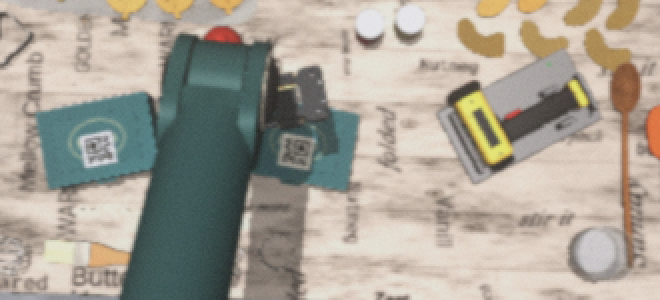

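Tin_1's lid is shut, with its label at zoomed top px ~(100,150) and scene px ~(262,338). I'll measure the label from both views and the lid height.

Run:
```python
from h import *
for n in("top","scene"):
    D=np.load(n+"3.npz");p=D["p"].astype(int);P=D["P"]
    box=(P[...,0]>.44)&(P[...,0]<.55)&(P[...,1]>.25)&(P[...,1]<.38)&(P[...,2]>.045)&(P[...,2]<.08)
    m=box&(p[...,0]>p[...,1]-12)
    m=cv2.morphologyEx(m.astype(np.uint8),cv2.MORPH_CLOSE,np.ones((3,3)))
    k,l,st,cc=cv2.connectedComponentsWithStats(m); i=1+np.argmax(st[1:,4]); v,u=np.where(l==i)
    (cx,cy),wh,a=cv2.minAreaRect(np.stack([u,v],1).astype(np.float32)); M=cv2.moments((l==i).astype(np.uint8))
    print(n,st[i],(cx,cy),wh,"rect->",ray(n,cx,cy,.063).round(4),"mom->",ray(n,M['m10']/M['m00'],M['m01']/M['m00'],.063).round(4),"z",np.median(P[l==i][:,2]))
    t=box&(p[...,1]>p[...,0]+15); q=P[t]; A=np.c_[q[:,:2],np.ones(len(q))]; co=np.linalg.lstsq(A,q[:,2],rcond=None)[0]; print("lid plane slopes",co[:2])
pp,R=rep(); print(((np.array([.5414,-.300,.2])-pp)@R*100).round(1))
```

```text
top [190 246  18  18 253] (198.94117736816406, 254.23532104492188) (15.61899471282959, 16.48671531677246) rect-> [0.4865 0.3077 0.063 ] mom-> [0.4868 0.3081 0.063 ] z 0.0626100340798492
lid plane slopes [0.01286473 0.00164793]
scene [227 208  20   9  96] (236.50003051757812, 212.00001525878906) (18.024982452392578, 7.905694007873535) rect-> [0.49   0.3129 0.063 ] mom-> [0.4897 0.3121 0.063 ] z 0.06368287340131826
lid plane slopes [0.04902695 0.01795771]
t 5.98 pos [0.5267 0.0753 0.2391] grip 0.0664 F [-0.9 -0.2  0.9]
R
 [[ 0.22    0.0025  0.9755]
 [-0.9755 -0.0016  0.22  ]
 [ 0.0021 -1.      0.0021]]
[36.9  4.  -6.8]
```

```bash
python3 -m creep '[[0,0,0,3.8,0,-0.7,-1],[0,0,0,3.8,0,-0.7,-1],[0,0,0,3.8,0,-0.7,-1],[0,0,0,3.8,0,-0.7,-1],[0,0,0,3.8,0,-0.7,-1]]'; python3 -m creep '[[0,0,0,3.8,0,-0.7,-1],[0,0,0,3.8,0,-0.7,-1],[0,0,0,3.8,0,-0.7,-1],[0,0,0,3.8,0,-0.7,-1],[0,0.12,0,1,0,-0.3,-1]]'; python3 -m creep '[[0,0.12,0,0,0,0,-1],[0,0.12,0,0,0,0,-1],[0,0.12,0,0,0,0,-1],[0,0.12,0,0,0,0,-1],[0,0.12,0,0,0,0,-1]]';python3 -m creep '[[0,0.12,0,0,0,0,-1],[0,0.12,0,0,0,0,-1],[0,0.12,0,0,0,0,-1],[0,0.12,0,0,0,0,-1],[0,0,0,0,0,0,-1]]'; python3 -c "
from h import *
pp,R=rep(); print(((np.array([.5414,-.300,.04])-pp)@R*100).round(2),np.degrees(np.arctan2(R[1,0],R[0,0])),arm.read_state()['qpos'].round(2))"
```

```text
time_s: 6.4
tool_pos: [0.5354, -0.1112, 0.2383]
tool_rot: [-0.555, 0.438, -0.438, 0.555]
wrist_force: [0.9, -0.2, 0.1]
grip_width: 0.0918
time_s: 6.82
tool_pos: [0.5411, -0.2819, 0.2389]
tool_rot: [0.526, -0.472, 0.474, -0.525]
wrist_force: [0.1, -0.2, 0.4]
grip_width: 0.0921
time_s: 7.23
tool_pos: [0.5429, -0.2745, 0.238]
tool_rot: [-0.363, 0.607, -0.607, 0.363]
wrist_force: [-0.7, -0.5, -0.8]
grip_width: 0.0919
time_s: 7.65
tool_pos: [0.5429, -0.2743, 0.2377]
tool_rot: [0.21, -0.675, 0.675, -0.209]
wrist_force: [0.3, 0.4, -0.6]
grip_width: 0.092
t 7.65 pos [ 0.5429 -0.2743  0.2377] grip 0.092 F [ 0.3  0.4 -0.6]
R
 [[-8.245e-01 -8.000e-04  5.659e-01]
 [-5.659e-01 -4.000e-04 -8.245e-01]
 [ 9.000e-04 -1.000e+00 -1.000e-04]]
[ 1.56 19.77  2.04] -145.534620525835 [-0.37  0.62  1.14  1.76 -0.61  1.17 -1.59]
```

```bash
python3 -m creep '[[0,0.078,0,1,2,1,-1],[0,0,0,0.6,3.5,1,-1],[0,0,0,0,3.5,0,-1],[0,0,0,0,2,0,-1],[0,0,0,0,0,0,-1]]'; python3 -c "
from h import *
pp,R=rep(); print(((np.array([.5397,-.301,.04])-pp)@R*100).round(2),np.degrees(np.arctan2(R[1,0],R[0,0])))
p,d,P=grab('scene');cv2.imwrite('pics/s4.png',cv2.resize(p[190:330,320:470,::-1],None,fx=4,fy=4,interpolation=cv2.INTER_CUBIC))
p,d,P=grab('top');cv2.imwrite('pics/t4.png',cv2.resize(p[190:280,350:470,::-1],None,fx=5,fy=5,interpolation=cv2.INTER_CUBIC))"
```

```text
time_s: 8.07
tool_pos: [0.5378, -0.2985, 0.1237]
tool_rot: [-0.187, 0.684, -0.681, 0.183]
wrist_force: [-0.2, 0.4, 0.3]
grip_width: 0.092
t 8.07 pos [ 0.5378 -0.2985  0.1237] grip 0.092 F [-0.2  0.4  0.3]
R
 [[-0.8634 -0.0066  0.5045]
 [-0.5046  0.0038 -0.8634]
 [ 0.0038 -1.     -0.0066]]
[-0.07  8.37  0.37] -149.69760369127565
```

View pics/s4.png

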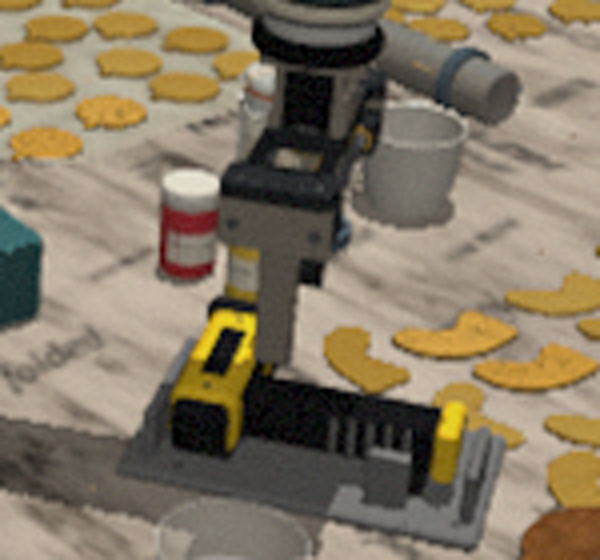

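View pics/t4.png

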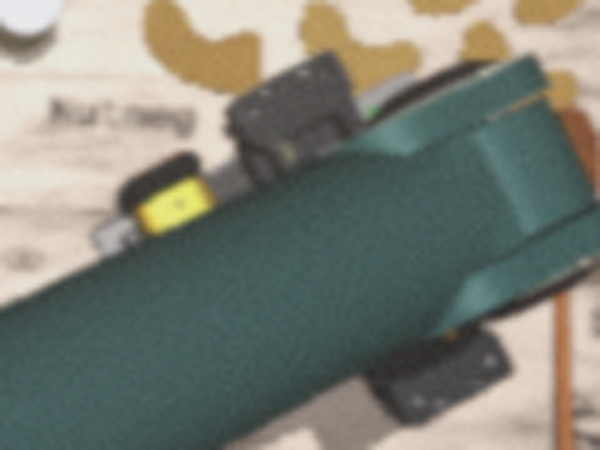

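```bash
python3 -m creep '[[0,0,0,0,2,0.3,-1],[0,0,0,0,2,0,-1],[0,0,0,0,2,0,-1],[0,0,0,0,1,0,-1],[0,0,0,0,0,0,-1]]'; python3 -m creep '[[0,0,0,0,0.5,0,-1],[0,0,0,0,0.5,0,-1],[0,0,0,0,0,0,-1]]';  python3 -c "
from h import *
pp,R=rep(); print(((np.array([.5397,-.301,.04])-pp)@R*100).round(2),np.degrees(np.arctan2(R[1,0],R[0,0])))
p,d,P=grab('scene');cv2.imwrite('pics/s5.png',cv2.resize(p[190:330,320:470,::-1],None,fx=4,fy=4,interpolation=cv2.INTER_CUBIC))"
```

```text
time_s: 8.58
tool_pos: [0.5414, -0.3027, 0.0578]
tool_rot: [-0.184, 0.683, -0.682, 0.184]
wrist_force: [0.3, 0.3, 0.2]
grip_width: 0.0922
time_s: 8.83
tool_pos: [0.5416, -0.3033, 0.0484]
tool_rot: [0.184, -0.683, 0.683, -0.184]
wrist_force: [-0.3, 0.1, 0.5]
grip_width: 0.0921
t 8.83 pos [ 0.5416 -0.3033  0.0484] grip 0.0921 F [-0.3  0.1  0.5]
R
 [[-8.648e-01  8.000e-04  5.021e-01]
 [-5.021e-01 -2.000e-04 -8.648e-01]
 [-6.000e-04 -1.000e+00  5.000e-04]]
[ 0.05  0.84 -0.29] -149.8608752725988
```

View pics/s5.png

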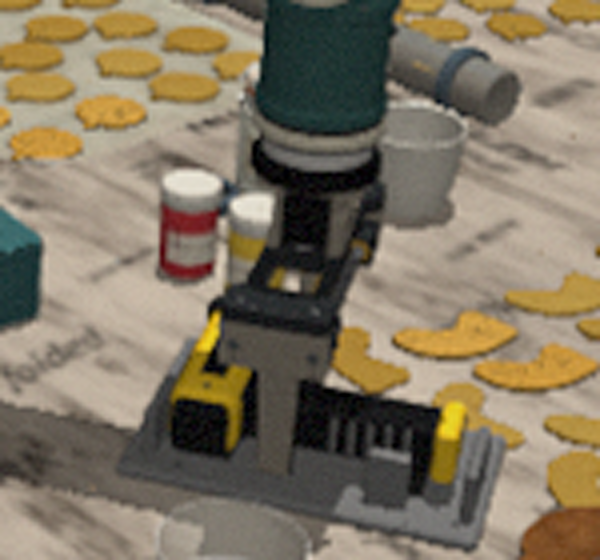

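```bash
python3 -m creep '[[0,0,0,0,0.5,-0.2,-1],[0,0,0,0,0.3,0,-1],[0,0,0,0,0,0,0],[0,0,0,0,0,0,1],[0,0,0,0,0,0,1]]'; python3 -m creep '[[0,0,0,0,0,0,1],[0,0,0,0,0,0,1],[0,0,0,0,0,0,1],[0,0,0,0,0,0,1],[0,0,0,0,0,0,1]]';python3 -c "
from h import *
pp,R=rep()"
```

```text
time_s: 9.3
tool_pos: [0.5403, -0.3016, 0.0401]
tool_rot: [0.184, -0.683, 0.683, -0.184]
wrist_force: [0.0, -1.0, 0.7]
grip_width: 0.0738
time_s: 9.72
tool_pos: [0.5405, -0.3014, 0.0401]
tool_rot: [-0.184, 0.683, -0.683, 0.184]
wrist_force: [0.9, -0.4, 0.6]
grip_width: 0.0405
t 9.72 pos [ 0.5405 -0.3014  0.0401] grip 0.0405 F [ 0.9 -0.4  0.6]
R
 [[-8.651e-01  4.000e-04  5.017e-01]
 [-5.017e-01  2.000e-04 -8.651e-01]
 [-5.000e-04 -1.000e+00  1.000e-04]]
```

```bash
python3 -m creep '[[0,0,0,0,0,0,1],[0,0,0,0,0,0,1],[0,0,0,0,0,0,1]]'; python3 -m creep '[[0,0,0,0,-0.5,0,1],[0,0,0,0,-0.5,0,1],[0,0,0,0,-1,0,1],[0,0,0,0,-2,0,1],[0,0,0,0,-2,0,1]]';python3 -c "
from h import *
pp,R=rep()"
```

```text
time_s: 9.97
tool_pos: [0.5401, -0.3017, 0.0401]
tool_rot: [0.184, -0.683, 0.683, -0.184]
wrist_force: [-0.8, -0.1, 0.5]
grip_width: 0.0319
time_s: 10.38
tool_pos: [0.5398, -0.3014, 0.1009]
tool_rot: [-0.184, 0.683, -0.683, 0.183]
wrist_force: [0.7, -0.1, -0.7]
grip_width: 0.032
t 10.38 pos [ 0.5398 -0.3014  0.1009] grip 0.032 F [ 0.7 -0.1 -0.7]
R
 [[-8.652e-01 -1.000e-03  5.015e-01]
 [-5.015e-01  3.000e-04 -8.652e-01]
 [ 8.000e-04 -1.000e+00 -8.000e-04]]
```

```bash
cat > fk.py <<'E'
import numpy as np, itertools
from scipy.spatial.transform import Rotation as Ro
from scipy.optimize import least_squares
from cell import arm
s=arm.read_state()
Y=lambda yaw:None
S=[([-1.25501241,0.46836677,-0.0115927,1.60357701,0.0059559,1.07143012,-0.05629731],[.2281,.6081,.2327],[.5816,.4022,-.4032,-.5808]),
([-0.741,0.517,0.118,1.494,-0.064,1.135,0.481],[.5629,.3941,.2486],[-0.604,-0.367,0.367,0.604]),
([-0.944,0.634,0.618,1.418,-0.376,1.208,-1.359],[.6296,.3533,.2482],[0.608,-0.362,0.362,-0.607]),
([-0.37,0.62,1.14,1.76,-0.61,1.17,-1.59],[.5429,-.2743,.2377],[0.21,-0.675,0.675,-0.209]),
(list(s["qpos"]),list(s["tool_pos"]),list(s["tool_rot"]))]
Rz=lambda a:Ro.from_euler('z',a); Ry=lambda a:Ro.from_euler('y',a)
def fk(q,par,sg):
    h,L1,L2,l,a0,a7=par[:6]
    R=Rz(sg[0]*q[0]+a0)*Ry(q[1])*Rz(sg[1]*q[2]); p=np.array([0,0,h])+R.apply([0,0,L1])
    R=R*Ry(q[3])*Rz(sg[2]*q[4]); p=p+R.apply([0,0,L2])
    R=R*Ry(q[5])*Rz(sg[3]*q[6]+a7); p=p+R.apply([0,0,l])
    # tool: y = local z ; x = local x*-1 (pi turn) ->columns
    M=R.as_matrix(); T=np.stack([-M[:,0],M[:,2],M[:,1]],1)
    return p,T
def res(par,sg):
    o=[]
    for q,p,r in S:
        P,T=fk(q,par,sg); o+=list(P-p)+list(.3*(T-Ro.from_quat(r).as_matrix()).ravel())
    return o
def fit():
    best=None
    for sg in itertools.product([1,-1],repeat=4):
      for a7 in(0,np.pi):
        f=least_squares(res,[.3,.49,.49,.27,0,a7],args=(sg,))
        if best is None or f.cost<best[0]: best=(f.cost,sg,f.x)
    return best
if __name__=="__main__":
    c,sg,x=fit(); print(c,sg,x.round(4)); print(np.round(res(x,sg),3).reshape(5,-1)[:,:3])
    print(S[-1][0])
E
python3 fk.py
```

```text
0.00018841772208054718 (-1, -1, -1, -1) [-2.0491  0.5379  0.4722 -2.0316 -0.0508  6.2317]
[[ 0.004  0.01   0.003]
 [ 0.005  0.004  0.002]
 [-0.001 -0.003  0.   ]
 [-0.01   0.004 -0.002]
 [-0.004  0.006 -0.003]]
[np.float64(-0.22326454817344818), np.float64(0.793162155579409), np.float64(0.9896772505725268), np.float64(1.8240125747279636), np.float64(-0.7966506540691032), np.float64(0.9837995766724819), np.float64(-1.5049791066389802)]
```

```bash
cat > ik.py <<'E'
from fk import *
c,sg,x=fit()
lo=np.array([-2.53,-.31,-1.57,.28,-1.29,.15,-2.92])+.08; hi=np.array([2.53,2.02,1.55,2.44,4.43,1.84,2.92])-.08
q0=np.array(S[-1][0]); L=np.array([.489,.310,.063])
def pose(yaw,tilt,dist=.10):
    d=np.array([np.cos(yaw)*np.cos(tilt),np.sin(yaw)*np.cos(tilt),-np.sin(tilt)])
    ys=np.array([-np.sin(yaw),np.cos(yaw),0]); zs=np.cross(d,ys)
    T=np.stack([-d,-zs,-ys],1); p=L-(dist+.09)*d-.048*ys
    return p,T
if __name__=="__main__":
  for h in(.25,.32):
    par=x.copy(); l=h+(x[3]-x[0]); par[0]=h;par[3]=l
    for yaw in range(0,200,15):
        row=[]
        for tilt in(40,50):
            p,T=pose(np.radians(yaw),np.radians(tilt))
            f=lambda q:np.r_[(fk(q,par,sg)[0]-p)*3,(fk(q,par,sg)[1]-T).ravel(),(q-q0)*.002]
            b=None
            rng=np.random.default_rng(0)
            for k in range(4):
                r=least_squares(f,np.clip(q0+(rng.normal(size=7)*.5 if k else 0),lo,hi),bounds=(lo,hi))
                if b is None or r.cost<b.cost:b=r
            row.append((round(float(np.linalg.norm(f(b.x)[:12])),3),b.x.round(2).tolist()))
        print(h,yaw,row)
E
python3 ik.py
```

```text
0.25 0 [(0.061, [-1.35, 0.89, 1.26, 1.92, -0.73, 1.76, -2.84]), (0.214, [-1.17, 0.82, 1.06, 1.89, -0.63, 1.76, -2.84])]
0.25 15 [(0.0, [-1.32, 0.86, 1.2, 1.85, -0.57, 1.72, -2.7]), (0.085, [-1.11, 0.77, 0.9, 1.77, -0.42, 1.76, -2.84])]
0.25 30 [(0.0, [-1.33, 0.9, 1.23, 1.82, -0.46, 1.66, -2.46]), (0.0, [-1.06, 0.74, 0.77, 1.68, -0.21, 1.76, -2.77])]
0.25 45 [(0.0, [-1.34, 0.93, 1.25, 1.79, -0.37, 1.57, -2.25]), (0.0, [-1.29, 1.01, 1.23, 1.66, -0.29, 1.75, -2.25])]
0.25 60 [(0.0, [-1.35, 0.95, 1.26, 1.77, -0.31, 1.45, -2.06]), (0.0, [-1.34, 1.04, 1.26, 1.65, -0.22, 1.61, -2.07])]
0.25 75 [(0.0, [-1.36, 0.97, 1.26, 1.76, -0.26, 1.31, -1.88]), (0.0, [-1.38, 1.06, 1.29, 1.65, -0.18, 1.45, -1.9])]
0.25 90 [(0.0, [-1.38, 0.96, 1.26, 1.75, -0.23, 1.16, -1.7]), (0.0, [-1.43, 1.07, 1.31, 1.67, -0.16, 1.28, -1.74])]
0.25 105 [(0.0, [-1.4, 0.95, 1.24, 1.75, -0.21, 1.0, -1.54]), (0.0, [-1.48, 1.07, 1.33, 1.71, -0.16, 1.09, -1.59])]
0.25 120 [(0.0, [-1.41, 0.92, 1.21, 1.76, -0.2, 0.84, -1.38]), (0.0, [-1.53, 1.05, 1.33, 1.75, -0.17, 0.88, -1.43])]
0.25 135 [(0.0, [-1.42, 0.87, 1.15, 1.78, -0.17, 
[... 1452 characters left out ...]
.67])]
0.32 120 [(0.0, [-1.47, 0.95, 1.19, 1.76, -0.2, 0.87, -1.44]), (0.0, [-1.59, 1.08, 1.3, 1.73, -0.18, 0.93, -1.51])]
0.32 135 [(0.0, [-1.5, 0.89, 1.15, 1.81, -0.18, 0.69, -1.28]), (0.0, [-1.65, 1.04, 1.3, 1.82, -0.19, 0.71, -1.34])]
0.32 150 [(0.0, [-1.5, 0.82, 1.09, 1.86, -0.14, 0.51, -1.11]), (0.0, [-1.7, 0.97, 1.27, 1.91, -0.19, 0.47, -1.17])]
0.32 165 [(0.0, [-1.47, 0.72, 0.99, 1.91, -0.08, 0.33, -0.95]), (0.0, [-1.7, 0.86, 1.2, 2.0, -0.16, 0.24, -0.99])]
0.32 180 [(0.0, [-1.22, 0.53, 0.6, 1.96, 0.71, 0.23, -1.43]), (0.0, [-1.12, 0.45, 0.34, 2.08, 1.64, 0.45, -2.35])]
0.32 195 [(0.0, [-0.84, 0.44, 0.12, 2.01, 1.37, 0.23, -1.78]), (0.0, [-0.59, 0.41, -0.26, 2.15, 2.03, 0.51, -2.4])]
```

```bash
python3 -m creep '[[0,0,0,0,-3.5,0,1],[0,0,0,0,-3.5,0,1],[0,0,0,0,-3,0,1],[0,-0.12,0,0,-3,0,1],[0,-0.12,0,0,-2,0,1]]'; python3 -m creep '[[0,-0.12,0,0,0,0,1],[0,-0.12,0,0,0,0,1],[0,-0.12,0,0,0,0,1],[0,-0.12,0,0,0,0,1],[0,-0.12,0,0,0,0,1]]';  python3 -m creep '[[0,-0.12,0,0,0,0,1],[0,-0.09,0,-1,0,0,1],[0,0,0,-3,0,0,1],[0,0,0,-3,0,0,1],[0,0,0,-3,0,0,1]]';python3 -c "
from h import *
pp,R=rep();print(arm.read_state()['qpos'].round(2),((np.array([.537,.16,.25])-pp)@R*100).round(2))
p,d,P=grab('scene');cv2.imwrite('pics/s6.png',p[60:320,150:470,::-1].repeat(2,0).repeat(2,1))"
```

```text
time_s: 10.8
tool_pos: [0.5405, -0.3024, 0.2537]
tool_rot: [0.265, -0.654, 0.656, -0.266]
wrist_force: [0.8, 0.4, -0.6]
grip_width: 0.0316
time_s: 11.22
tool_pos: [0.5399, -0.3017, 0.251]
tool_rot: [0.447, -0.547, 0.548, -0.448]
wrist_force: [0.4, 0.6, -1.0]
grip_width: 0.0319
time_s: 11.63
tool_pos: [0.54, -0.2013, 0.2507]
tool_rot: [-0.5, 0.499, -0.5, 0.501]
wrist_force: [0.9, 1.4, -1.3]
grip_width: 0.0316
t 11.63 pos [ 0.54   -0.2013  0.2507] grip 0.0316 F [ 0.9  1.4 -1.3]
R
 [[ 2.4e-03  6.0e-04  1.0e+00]
 [-1.0e+00  1.0e-04  2.4e-03]
 [-1.0e-04 -1.0e+00  6.0e-04]]
[-0.41  0.43  0.93  1.82 -0.39  1.09 -0.91] [-36.13   0.08  -0.21]
```

View pics/s6.png

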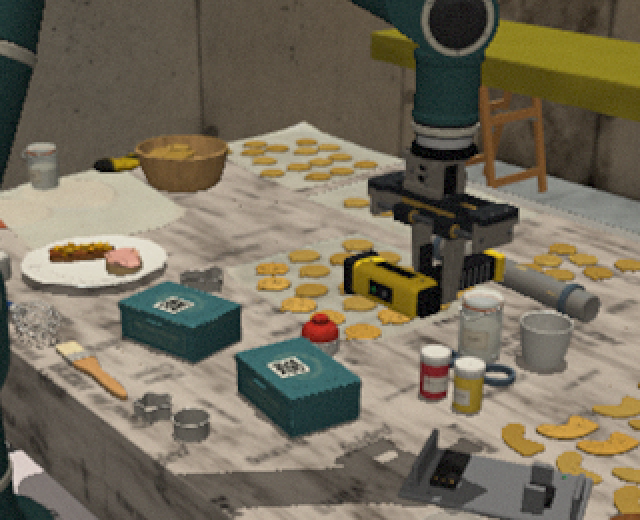

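```bash
python3 -m creep '[[0,0,0,-3.7,0,0,1],[0,0,0,-3.7,0,0,1],[0,0,0,-3.7,0,0,1],[0,0,0,-3.7,0,0,1],[0,0,0,-3.7,0,0,1]]'; python3 -m creep '[[0,0,0,-3.7,0,0,1],[0,0,0,-3.7,0,0,1],[0,0,0,-3.7,0,0,1],[0,0,0,-3.7,0,0,1],[0,0,-0.11,-1,0,0,1]]'; python3 -m creep '[[0,0,-0.112,0,0,0,1],[0,0,-0.112,0,0,0,1],[0,0,-0.112,0,0,0,1],[0,0,-0.112,0,0,0,1],[0,0,-0.112,0,0,0,1]]'; python3 -m creep '[[0,0,-0.112,0,0,0,1],[0,0,0,0,0,0,1],[0,0,0,0,0,0,1]]';cat > scan.py <<'E'
from h import *
pp,R=rep();print(arm.read_state()['qpos'].round(2))
L=np.array([.489,.310,.063]); W=pp+R@np.array([-.09,0,-.048]); Rs=np.stack([-R[:,0],-R[:,2],-R[:,1]],1)
print("label in window frame",((L-W)@Rs).round(4),"incidence",np.degrees(np.arccos(R[2,0])))
tg=L+.19*R[:,0]+.048*R[:,2]; print("shift tool cm",((tg-pp)@R*100).round(2))
E
python3 scan.py
```

```text
time_s: 12.1
tool_pos: [0.5394, -0.0154, 0.2508]
tool_rot: [-0.501, 0.499, -0.499, 0.501]
wrist_force: [0.3, -0.9, -1.1]
grip_width: 0.0319
time_s: 12.52
tool_pos: [0.539, 0.1427, 0.2514]
tool_rot: [0.526, -0.471, 0.526, -0.474]
wrist_force: [1.2, -0.3, -1.9]
grip_width: 0.0318
time_s: 12.93
tool_pos: [0.5395, 0.1423, 0.2515]
tool_rot: [0.637, -0.305, 0.637, -0.309]
wrist_force: [0.3, -0.3, -1.2]
grip_width: 0.032
time_s: 13.18
tool_pos: [0.5388, 0.1425, 0.2493]
tool_rot: [0.654, -0.27, 0.652, -0.274]
wrist_force: [0.4, -0.2, -0.9]
grip_width: 0.0319
t 13.18 pos [0.5388 0.1425 0.2493] grip 0.0319 F [ 0.4 -0.2 -0.9]
R
 [[ 5.300e-03  4.300e-03  1.000e+00]
 [-7.094e-01 -7.048e-01  6.800e-03]
 [ 7.048e-01 -7.094e-01 -7.000e-04]]
[-1.33  0.77  1.04  1.72  0.09  1.27 -1.94]
label in window frame [ 0.1604  0.0006 -0.0139] incidence 45.18504710142961
shift tool cm [-6.04  1.39 -0.06]
```

```bash
python3 -m creep '[[0,0,0,-2,0.5,0,1],[0,0,0,-2,0.5,0,1],[0,0,0,-1.5,0.4,-0.1,1],[0,0,0,-0.5,0,0,1],[0,0,0,0,0,0,1]]'; python3 scan.py; python3 -c "
from h import *
p,d,P=grab('scene');cv2.imwrite('pics/s7.png',cv2.resize(p[130:290,180:380,::-1],None,fx=3.8,fy=3.7,interpolation=cv2.INTER_CUBIC)); np.savez('scene7.npz',p=p,P=P)
p,d,P=grab('top');cv2.imwrite('pics/t7.png',cv2.resize(p[180:300,150:330,::-1],None,fx=4,fy=4,interpolation=cv2.INTER_CUBIC))"
```

```text
time_s: 13.6
tool_pos: [0.5379, 0.1741, 0.1981]
tool_rot: [0.653, -0.271, 0.652, -0.274]
wrist_force: [1.1, -0.9, -1.5]
grip_width: 0.0318
t 13.6 pos [0.5379 0.1741 0.1981] grip 0.0318 F [ 1.1 -0.9 -1.5]
R
 [[ 3.200e-03  2.900e-03  1.000e+00]
 [-7.108e-01 -7.034e-01  4.300e-03]
 [ 7.034e-01 -7.108e-01 -2.000e-04]]
[-1.32  0.85  0.98  1.7   0.03  1.25 -1.99]
label in window frame [ 0.1018  0.0003 -0.0002] incidence 45.30048356592536
shift tool cm [-0.18  0.02 -0.03]
```

View pics/s7.png

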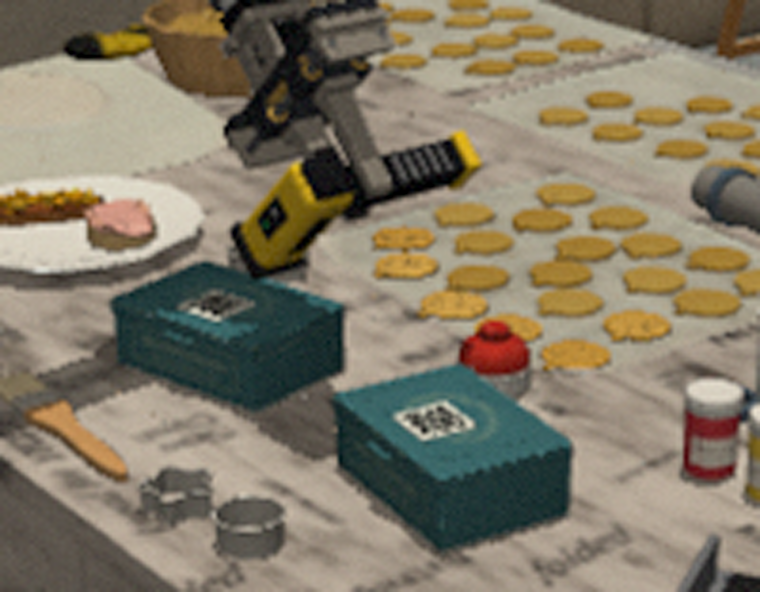

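View pics/t7.png

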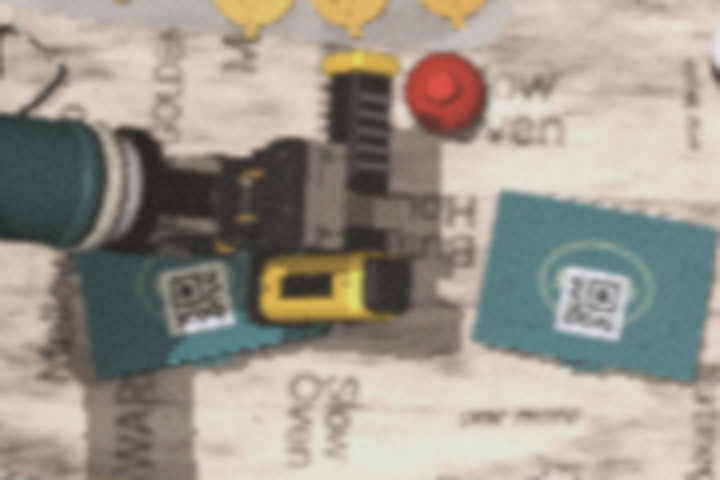

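Run:
```python
from h import *
pp,R=rep()
Rs=np.stack([-R[:,0],-R[:,2],-R[:,1]],1); O=pp+Rs@np.array([.002,0,0])
f=lambda x,y,z:O+Rs@np.array([x,y,z])
for n,(ox,oy,sx,sy) in {"top":(150,180,4,4),"scene":(180,130,3.8,3.7)}.items():
    for nm,c in [("nose top edge mid",(.088,.048,.025)),("nose bottom edge",(.088,.048,-.025)),("rear top edge",(-.045,.048,.025)),("nose inner",(.088,.023,.025)),("nose outer",(.088,.073,.025)),("foot end",(-.002,-.094,.016)),("hit",(.19,.048,0))]:
        u,v=proj(n,f(*c)); print(n,nm,round((u-ox)*sx),round((v-oy)*sy))
```

```text
t 13.7 pos [0.5384 0.1731 0.1992] grip 0.0319 F [ 0.2 -0.6 -1. ]
R
 [[ 0.0013  0.0032  1.    ]
 [-0.7104 -0.7038  0.0032]
 [ 0.7038 -0.7104  0.0014]]
top nose top edge mid 241 287
top nose bottom edge 303 291
top rear top edge 358 282
top nose inner 242 249
top nose outer 239 324
top foot end 339 66
top hit 193 292
scene nose top edge mid 249 223
scene nose bottom edge 276 277
scene rear top edge 315 143
scene nose inner 275 216
scene nose outer 222 230
scene foot end 444 143
scene hit 217 304
```

```bash
python3 -m creep '[[0,0,0,-0.1,0.1,-0.2,1],[0,0,0,0,0,0,1],[0,0,0,0,0,0,1],[0,0,0,0,0,0,1],[0,0,0,0,0,0,1]]' >/dev/null; for i in 1 2 3 4 5; do python3 -m creep '[[0,0,0,0,0,0,1],[0,0,0,0,0,0,1],[0,0,0,0,0,0,1],[0,0,0,0,0,0,1],[0,0,0,0,0,0,1]]' | head -2; done; python3 scan.py; python3 -c "
from h import *
print(np.abs(arm.read_state()['qd']).max())"
```

```text
time_s: 14.53
tool_pos: [0.5359, 0.1741, 0.1964]
time_s: 14.95
tool_pos: [0.5359, 0.1741, 0.1964]
time_s: 15.37
tool_pos: [0.5359, 0.1741, 0.1964]
time_s: 15.78
tool_pos: [0.5359, 0.1741, 0.1964]
time_s: 16.2
tool_pos: [0.5359, 0.1741, 0.1964]
t 16.2 pos [0.5359 0.1741 0.1964] grip 0.0318 F [-0.3  0.2 -2. ]
R
 [[ 0.0033  0.0034  1.    ]
 [-0.7095 -0.7047  0.0047]
 [ 0.7047 -0.7095  0.    ]]
[-1.32  0.85  0.98  1.7   0.03  1.24 -1.99]
label in window frame [ 0.1006 -0.0017  0.0012] incidence 45.1942742669442
shift tool cm [-0.06 -0.12  0.17]
0.001430195084096467
```

```bash
python3 -m creep '[[0,0,0,1,-0.5,0,1],[0,0,0,3,-0.5,0,1],[0,0,0.112,2,-0.4,0,1],[0,0,0.112,0,0,0,1],[0,0,0.112,0,0,0,1]]' >/dev/null; python3 -m creep '[[0,0,0.112,0,0,0,1],[0,0,0.112,0,0,0,1],[0,0,0.112,0,0,0,1],[0,0,0.113,0,0,0,1],[0,0,0,0,0,0,1]]'; python3 -m creep '[[0,0,0,1.5,0,0,1],[0,0,0,3,0,0,1],[0,0,0,3.5,0,0,1],[0,0,0,3.5,0,0,1],[0,0,0,3.5,0,0,1]]';python3 -m creep '[[0,0,0,3.5,0,0,1],[0,0,0,3.5,0,0,1],[0,0,0,3.5,0,0,1],[0,0,0,3.5,0,0,1],[0,0,0,3.5,0,0,1]]'
cat > ret.py <<'E'
from h import *
import sys
pp,R=rep(); G=np.array([.5401,-.3017,float(sys.argv[1])]); y=np.radians(-149.9)
T=np.stack([[np.cos(y),np.sin(y),0],[0,0,-1],[-np.sin(y),np.cos(y),0]],1)
print("shift cm",((G-pp)@R*100).round(2),"turn",Ro.from_matrix(R.T@T).as_rotvec().round(4),arm.read_state()['qpos'].round(2))
E
python3 ret.py .25
```

```text
time_s: 17.03
tool_pos: [0.5366, 0.1346, 0.251]
tool_rot: [-0.496, 0.503, -0.5, 0.501]
wrist_force: [-0.1, -1.1, -1.5]
grip_width: 0.0318
time_s: 17.45
tool_pos: [0.5363, -0.0093, 0.2477]
tool_rot: [0.503, -0.498, 0.497, -0.501]
wrist_force: [0.9, -0.6, -1.4]
grip_width: 0.0321
time_s: 17.87
tool_pos: [0.5374, -0.1843, 0.247]
tool_rot: [0.503, -0.499, 0.497, -0.501]
wrist_force: [0.9, 0.5, -1.4]
grip_width: 0.0318
t 17.87 pos [ 0.5374 -0.1843  0.247 ] grip 0.0318 F [ 0.9  0.5 -1.4]
R
 [[ 0.0084 -0.0037  1.    ]
 [-1.     -0.      0.0084]
 [-0.     -1.     -0.0037]]
shift cm [11.74 -0.3   0.17] turn [0.0034 1.0539 0.002 ] [-0.44  0.42  0.92  1.84 -0.38  1.08 -0.94]
```

```bash
python3 -m creep '[[0,0,0,3.5,0,0,1],[0,0,0,3.5,0,0,1],[0,0,0,2.5,0,0,1],[0,0.117,0,1,0,0,1],[0,0.117,0,0,0,0,1]]' >/dev/null; python3 -m creep '[[0,0.117,0,0,0,0,1],[0,0.117,0,0,0,0,1],[0,0.117,0,0,0,0,1],[0,0.117,0,0,0,0,1],[0,0.117,0,0,0,0,1]]'>/dev/null;  python3 -m creep '[[0,0.117,0,0,0,0,1],[0,0.117,0,0,0,0,1],[0,0,0,0,0,0,1],[0,0,0,0,0,0,1]]';python3 ret.py .1
```

```text
time_s: 19.03
tool_pos: [0.5383, -0.2875, 0.2465]
tool_rot: [-0.186, 0.683, -0.682, 0.183]
wrist_force: [-0.1, 0.6, -1.8]
grip_width: 0.0319
t 19.03 pos [ 0.5383 -0.2875  0.2465] grip 0.0319 F [-0.1  0.6 -1.8]
R
 [[-0.8636 -0.0039  0.5042]
 [-0.5043  0.001  -0.8636]
 [ 0.0028 -1.     -0.0029]]
shift cm [ 0.52 14.65  1.36] turn [0.0029 0.0032 0.0028] [-0.35  0.62  1.16  1.74 -0.61  1.2  -1.64]
```

```bash
python3 -m creep '[[0.003,0.003,0.003,0.5,3,1.4,1],[0,0,0,0,3.5,0,1],[0,0,0,0,3.5,0,1],[0,0,0,0,3,0,1],[0,0,0,0,1.5,0,1]]' >/dev/null; python3 -m creep '[[0,0,0,0,0,0,1],[0,0,0,0,0,0,1]]'; python3 ret.py .04;python3 -c "
from h import *
p,d,P=grab('scene');cv2.imwrite('pics/s8.png',cv2.resize(p[190:330,320:470,::-1],None,fx=4,fy=4,interpolation=cv2.INTER_CUBIC))"
```

```text
time_s: 19.62
tool_pos: [0.5414, -0.3031, 0.1027]
tool_rot: [-0.181, 0.683, -0.683, 0.183]
wrist_force: [0.6, -0.5, -0.7]
grip_width: 0.0317
t 19.62 pos [ 0.5414 -0.3031  0.1027] grip 0.0317 F [ 0.6 -0.5 -0.7]
R
 [[-8.671e-01  3.200e-03  4.980e-01]
 [-4.980e-01  1.200e-03 -8.671e-01]
 [-3.400e-03 -1.000e+00  6.000e-04]]
shift cm [ 0.06  6.27 -0.19] turn [-0.0006 -0.004  -0.0034] [-0.22  0.79  0.98  1.82 -0.79  0.98 -1.51]
```

View pics/s8.png

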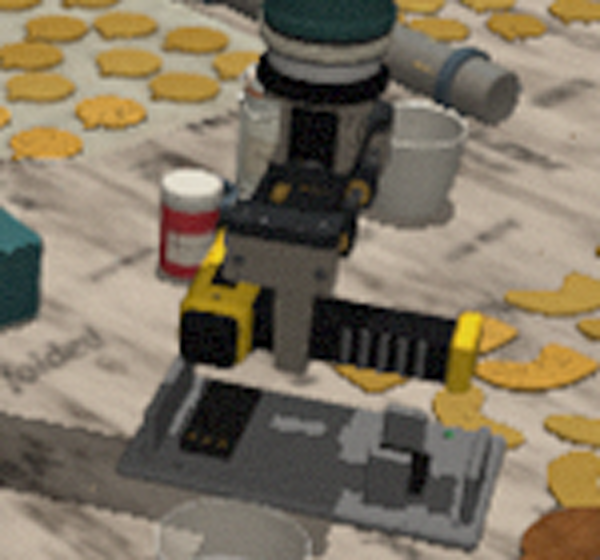

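The scanner hangs level over the empty cradle. I'll correct by -0.2 cm in z and lower it.

```bash
python3 -m creep '[[0,-0.004,-0.003,0.1,1,-0.2,1],[0,0,0,0,1.5,0,1],[0,0,0,0,1.2,0,1],[0,0,0,0,0.3,0,1],[0,0,0,0,0,0,1]]'; python3 ret.py .04
```

```text
time_s: 20.08
tool_pos: [0.5387, -0.3011, 0.0608]
tool_rot: [-0.183, 0.684, -0.682, 0.183]
wrist_force: [0.2, 0.6, -1.7]
grip_width: 0.0316
t 20.08 pos [ 0.5387 -0.3011  0.0608] grip 0.0316 F [ 0.2  0.6 -1.7]
R
 [[-8.66e-01 -7.00e-04  5.00e-01]
 [-5.00e-01  1.50e-03 -8.66e-01]
 [-1.00e-04 -1.00e+00 -1.60e-03]]
shift cm [-0.09  2.08  0.13] turn [ 0.0016 -0.0018 -0.0001] [-0.19  0.84  0.93  1.84 -0.84  0.92 -1.47]
```

```bash
python3 -m creep '[[0,0,0,-0.1,0.6,0.1,1],[0,0,0,0,0.6,0,1],[0,0,0,0,0.5,0,1],[0,0,0,0,0,0,1]]'; python3 -m creep '[[0,0,0,0,0.3,0,1],[0,0,0,0,0.1,0,1],[0,0,0,0,0,0,1]]'; python3 ret.py .04
```

```text
time_s: 20.42
tool_pos: [0.5403, -0.3016, 0.0442]
tool_rot: [-0.183, 0.683, -0.683, 0.183]
wrist_force: [0.3, 0.3, -1.8]
grip_width: 0.0319
time_s: 20.67
tool_pos: [0.5407, -0.302, 0.0412]
tool_rot: [-0.182, 0.683, -0.683, 0.183]
wrist_force: [0.6, -0.5, -1.2]
grip_width: 0.0319
t 20.67 pos [ 0.5407 -0.302   0.0412] grip 0.0319 F [ 0.6 -0.5 -1.2]
R
 [[-8.661e-01  1.400e-03  4.998e-01]
 [-4.998e-01  5.000e-04 -8.661e-01]
 [-1.400e-03 -1.000e+00  3.000e-04]]
shift cm [ 0.04  0.12 -0.06] turn [-0.0003 -0.0019 -0.0014] [-0.17  0.86  0.9   1.84 -0.87  0.9  -1.46]
```

```bash
python3 -m creep '[[0,0,0,0,0.1,0,1],[0,0,0,0,0,0,1],[0,0,0,0,0,0,0.2],[0,0,0,0,0,0,-0.2],[0,0,0,0,0,0,-1]]'; python3 -m creep '[[0,0,0,0,0,0,-1],[0,0,0,0,0,0,-1],[0,0,0,0,0,0,-1],[0,0,0,0,0,0,-1],[0,0,0,0,0,0,-1]]'; python3 -m creep '[[0,0,0,0,0,0,-1],[0,0,0,0,-0.5,0,-1],[0,0,0,0,-1.5,0,-1],[0,0,0,0,-3,0,-1],[0,0,0,0,-3.5,0,-1]]'; python3 -m creep '[[0,0,0,0,-3.5,0,-1],[0,0,0,0,-3.5,0,-1],[0,0,0,0,-3.5,0,-1],[0,0,0,0,0,-3.5,-1],[0,0,0,0,0,-3.5,-1]]';  python3 -m creep '[[0,0,0,0,0,-3.5,-1],[0,0,0,0,0,-3.5,-1],[0,0,0,0,0,-3.5,-1],[0,0,0,0,0,-3.5,-1],[0,0,0,0,0,0,-1]]';python3 -c "
from h import *
p,d,P=grab('scene');cv2.imwrite('pics/s9.png',p[60:320,150:470,::-1].repeat(2,0).repeat(2,1))
p,d,P=grab('top');cv2.imwrite('pics/t9.png',p[180:330,150:480,::-1].repeat(2,0).repeat(2,1));np.savez('top9.npz',p=p,P=P)"
```

```text
time_s: 21.08
tool_pos: [0.5411, -0.3022, 0.0406]
tool_rot: [0.182, -0.683, 0.683, -0.184]
wrist_force: [0.1, 0.4, 1.4]
grip_width: 0.0478
time_s: 21.5
tool_pos: [0.5408, -0.302, 0.0403]
tool_rot: [0.182, -0.683, 0.683, -0.184]
wrist_force: [-0.3, 0.2, 1.5]
grip_width: 0.0813
time_s: 21.92
tool_pos: [0.5396, -0.3017, 0.1259]
tool_rot: [-0.183, 0.684, -0.683, 0.182]
wrist_force: [1.3, -0.3, 0.1]
grip_width: 0.0923
time_s: 22.33
tool_pos: [0.5057, -0.2437, 0.2336]
tool_rot: [0.18, -0.682, 0.685, -0.184]
wrist_force: [0.4, 1.2, -0.6]
grip_width: 0.092
time_s: 22.75
tool_pos: [0.4335, -0.1112, 0.2292]
tool_rot: [-0.187, 0.685, -0.679, 0.187]
wrist_force: [0.2, 1.3, -0.3]
grip_width: 0.092
```

View pics/s9.png

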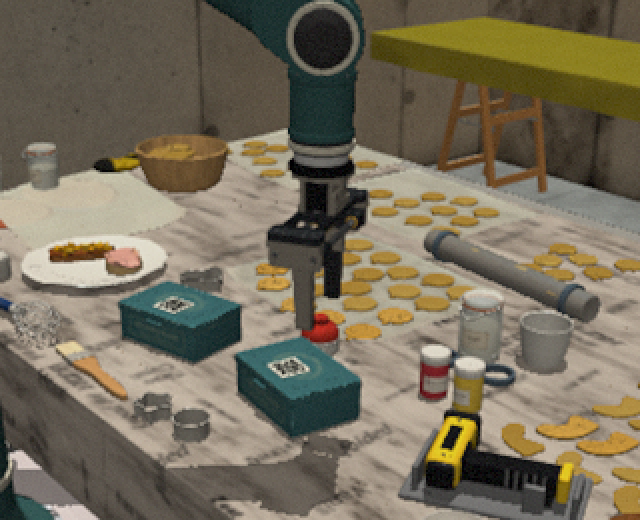

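View pics/t9.png

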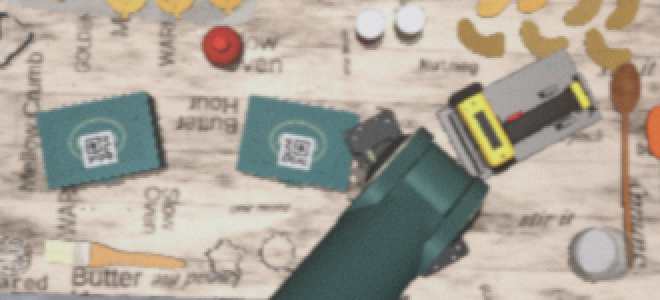

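The scanner lies in its cradle at top px ~(485,120)–(590,95), and both tins look shut. I'll compare its position with the first picture and check the bystanders.

Run:
```python
from h import *
for n in("top0","top9"):
    D=np.load(n+".npz"); p=D["p"];P=D["P"]; hsv=cv2.cvtColor(p,cv2.COLOR_RGB2HSV)
    m=(abs(hsv[...,0].astype(int)-28)<6)&(hsv[...,1]>120)&(hsv[...,2]>120); m[:,:360]=0;m[:,460:]=0;m[:195]=0;m[275:]=0
    k,l,st,cc=cv2.connectedComponentsWithStats(m.astype(np.uint8))
    for i in range(1,k):
        if st[i,4]>10:
            v,u=np.where(l==i); print(n,cc[i].round(2),np.median(P[l==i][:,2]).round(3), round(cv2.minAreaRect(np.stack([u,v],1).astype(np.float32))[2],1))
    for nm,(x,y,w,h) in {"timer":(248,190,28,26),"tubs":(325,180,40,24)}.items():
        s=p[y:y+h,x:x+w].astype(int); mm=(s[...,0]-s[...,1]>60) if nm=="timer" else (s.min(-1)>195); print(nm,np.argwhere(mm).mean(0).round(2))
rep(); print(np.abs(arm.read_state()['qd']).max())
```

```text
top0 [438.85 226.06] 0.057 59.0
top0 [392.25 243.49] 0.06 60.6
timer [12.32 12.42]
tubs [ 9.8  20.66]
top9 [439.69 227.01] 0.056 60.3
top9 [393.23 244.59] 0.06 59.0
timer [12.33 12.39]
tubs [10.27 21.61]
t 22.85 pos [ 0.4359 -0.1176  0.2307] grip 0.0921 F [ 0.5 -0.8 -0.2]
R
 [[-0.8633  0.0025  0.5047]
 [-0.5047  0.0026 -0.8633]
 [-0.0034 -1.     -0.001 ]]
0.10824040869899385
```

```bash
python3 -m creep '[[0,0,0,0,0,0,-1],[0,0,0,0,0,0,-1],[0,0,0,0,0,0,-1],[0,0,0,0,0,0,-1],[0,0,0,0,0,0,-1]]'; python3 -c "
from cell import arm
print(arm.close_job())"
```

```text
time_s: 23.27
tool_pos: [0.4354, -0.1217, 0.2303]
tool_rot: [0.181, -0.683, 0.683, -0.182]
wrist_force: [0.0, 0.5, -0.0]
grip_width: 0.0921
the job is handed in; nothing more can be done
None
```

I shut the open left tin and scanned its code, then laid the scanner back in its cradle and handed the job in at about 23 s. No verdict was reported.

- **Lid:** I pressed it down until the wrist felt about 28 N. The fingertips were then at about 63 mm, which is the height of a shut lid, and the last pictures show both tins shut. The fitted lid slope came out at about 0.013 in the top view. It was 0.05 in the scene view, but that view has few lid pixels, so I trusted the top view and the press.
- **Scan:** the jaws closed to 32 mm, so the trigger was squeezed flush. I held the beam still for over 2 s at about 100 mm and 45 degrees from straight down. The code's centre was about 2 mm off the beam's line by my measurement. The two cameras placed the label about 4 to 5 mm apart, and I aimed between them, well inside the 15 mm limit. The other tin was not scanned.
- **Scanner back in the cradle:** it lies as it did at the start, about 1 pixel (roughly 3 mm) from where it was. Its yaw and height match the first picture to within measuring error.
- **Bystanders:** the timer has not moved, and the tubs are within a pixel of where they started. I only looked at the glass by eye and it looks unmoved. The gripper is open and clear of everything.

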